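Clamp the chocolate mould on the vibrating table

TASK

Slide the filled chocolate mould along the vibrating table's deck until it is fully home against the end stop, gently so that the fillings do not jump. Then swing the hold-down bar over it and press the hook at its end down onto the pin until the sprung latch has snapped shut behind the pin, without forcing it. Let go with the bar latched and the mould still home, and leave the bowl, the scraper and the jar where they are.

Things in the scene. Friction and masses are not known exactly. Their poses are not given: they have to be found in the camera images.
- machine: fixed bench-top vibrating table, steel housing 190 x 355 x 50 mm. Origin on the bench under the middle of the clamping place; x across the deck from the hinge edge to the pin edge (away from the robot), y along it to the end stop, z up. Deck x -78..78, y -205..160, top at z 90 mm. Guides 10 mm high, inner faces at x -70 and 70, lead the mould
- stop (a point): middle of the end stop's face that the mould must touch, 12 mm above the deck, at y = 137.5 mm of the machine, facing its -y; a steel strip 120 mm long, 22 mm high
- mould_mid (a point): centre of the loose mould: clear slab 135 (x) x 275 (y) x 24 mm, 0.4 to 0.85 kg, with 4 x 6 chocolate-filled flower cavities. It lies on the deck between the guides (2.5 mm play each side), long axis along y, 20 to 50 mm short of the stop; home, its centre is at y = 0 of the machine. It takes 2 to 6 N to slide
- handle (a point): middle of the bar's cross handle: round black rod 16 mm thick, 130 mm long, parallel to the machine's y, 234 mm out from the hinge axis and 42 mm above it when shut (then at x = 142, z = 132 mm of the machine). The bar joins it at its middle; 55 mm are free on either side, pinch it about 38 mm from the middle. The round rod can turn between the jaws
- latch (a joint): angle of the sprung latch across the hook's mouth, rad: 0 shut, grows to about 1 as the pin pushes it inwards over the last 20 mm of travel, springs back to 0 when the pin is past. Its dark release tail sticks out under the handle and dips while the latch is open
- bracket (a point): steel bracket on the far edge of the deck carrying the cross pin (10 mm thick, along y). This point is the middle of its upright slots, x = 96, z = 102 mm of the machine. The pin is clamped by hand anywhere in the slots to suit the mould: it stands up to 6 mm higher or lower than this point, and its height is not measured
- hook (a point): steel hook under the bar, 18 mm thick in y, 40 mm wide, its 16 mm mouth downwards, 30 mm below this point, which is where the pin's axis lies when seated in the throat, 188 mm out from the hinge; axes as the machine's when shut. The latch snaps only with the pin within 1.5 mm of the throat's bottom; then the bar may rise 6 mm again. It takes 10 to 20 N down on the handle
- bar: steel hold-down bar, 20 mm wide, 8 mm thick. Origin on its hinge axis, along the machine's y through x = -92, z = 90 mm of the machine. Shut, its axes are the machine's (x towards the hook) and it runs level 42 mm above the hinge; open, it is turned about -y, up towards the robot, by 0.75 to 1.2 rad at the start. Stiff hinge (0.7 N m): it stays where left. The sprung rubber foot under it presses the mould (1.8 N/mm)

How it is judged:
On the way, in this order (a step that is already met when the one before it is completed fails the run):
1. the mould is home against the end stop (within 2 mm) while the bar is still up (y of mould_mid in the frame of machine above -0.002 m and z of handle in the frame of machine above 0.17 m), for 0.2 s.
2. the hook is on the pin with the latch shut behind it (distance between hook and cross_pin below 0.01 m and value of joint latch below 0.15 rad), for 0.2 s.
At the end, for the whole second after the job is handed in: The mould lies flat on the deck within 2 mm of the end stop, the bar is down over it with the pin inside the hook (pin's middle within 10 mm of the seated point), the latch is shut behind it (below 0.15 rad), and the bar is at rest and released (all of step 2 and y of mould_mid in the frame of machine above -0.002 m and z of mould_mid in the frame of machine below 0.106 m and angular speed of bar below 0.05 rad/s); the robot touches nothing.
It fails at once if the mould is pushed with more than 30 N (contact force between any of the fingers, the arm and mould above 30 N).
It fails at once if the hook is forced onto the pin with more than 35 N (contact force between bar and cross_pin above 35 N).
It fails at once if a bystander is moved more than 30 mm (distance of any of bowl, jar, scraper from where it was at the start of the episode above 0.03 m).
It also fails if it takes over 72 s, if anything falls off the work surface, if the arm or the gripper's body presses on something with over 40 N, if the wrist force passes 120 N, or if a joint passes its speed limit or range.

ROBOT

A 6-joint arm with a two-finger parallel gripper is mounted at the origin on the work surface. World frame = base frame: x ahead of the robot, y to its left, z up, the work surface at z = 0. Lengths are in m, angles in rad, forces in N, time in s.
With the tool pointing down it reaches from about 0.25 to 0.775 m from the base axis. Payload 4 kg.
Tool frame: the origin (TCP) lies on the centre line of the jaws, within the pads' length; the fingertips stand 8 mm ahead of it and the grasp point (between the pads) lies 11 mm behind it; z points along the fingers, y is the direction in which the jaws open and shut (so a half turn about z gives the same grasp; the last joint's range is limited). The gripper opens to 94 mm and grips with 3 to 60 N. Pads are 16 mm wide; open, the fingers measure 119 mm over their backs; the gripper's body (75 mm by 177 mm) begins 78 mm behind the grasp point.
Start: joints at [-1.382, 0.087, 1.371, -0, 1.684, -0.103], TCP at [0.158, -0.527, 0.214] pointing down, gripper open.
Joint ranges: [-3.1, 3.1], [-0.76, 2.03], [0.27, 2.55], [-1.08, 4.22], [0.17, 2.65], [-2.57, 2.57]. Speed limits (rad/s): [2.79, 2.79, 3.14, 3.14, 3.14, 3.14].

INTERFACE

Orientations are given as [roll, pitch, yaw] about the fixed x, y, z axes, in that order (R = Rz(yaw) Ry(pitch) Rx(roll)).
In Python, from bench import robot, cams, close_job gives the robot as it stands.
- The arm moves only by the tool arm_command, never from a script. Its argument "plan" is one flat list of numbers, 7 for each row, row after row: the shift along the tool's x, y, z in cm, then the turn, a rotation vector about the tool's x, y, z in degrees, then the closure, from 0 (fully open) to 1 (shut). A call has 1 to 8 rows; each row shifts and turns the commanded pose from where the row before left it, along the tool's axes as they then stand; what a row does not reach is not made up. A row lasts 1/8 s, in which the tool goes at most 62.5 mm and 10.7 degrees, less where a joint would pass 70% of its speed; a pose out of reach is approached as far as the arm can. A call with a gripper value outside its range is refused whole. The fingers move at their own pace and stop on an object; the grip force is fixed at half the most. Time passes only in rows, so rows that do not move let the fingers close. It gives the time, the measured TCP pose, the force and the opening at its end, in the units of the state.
- robot.get_obs(): the state, without advancing time (a new reading comes with each control period).
- cams.snapshot(name): name is "scene" or "top" or "wrist"; returns a dict with "pixels" (384x512x3 uint8, red, green, blue), "fov_y" (degrees; the focal length in pixels is half the picture's height over the tangent of half this angle, whatever the lens; pixels are square), "cx", "cy" (the principal point, pixels), "camera_from_world" (4x4, takes a point from world to camera coordinates); the wrist camera has in their place "tool_from_camera" (4x4, takes a point from camera to tool coordinates, whose origin is the TCP and whose axes are the flange's). Camera axes: x right, y up, looking along -z (the intrinsics and any distortion apply to the point x, -y, -z); pixel columns grow to the right and rows downward; lengths in m; the calibration is good to about 2 mm. A picture is of the moment at which its call begins: read the wrist's pose just before it. There is no depth.
- close_job(): hands the job in, once; it reports no verdict.
The state is a dict: "time": time; "joint_positions": joint angles; "qvel": joint speeds; "joint_torque": joint torques, N m; "tool_pos": TCP position; "ee_rot": TCP orientation; "wrist_force": force on the tool from outside, world axes, zero at the start; "wrist_torque": the same for the moment, N m; "width": finger opening in m.
Only numpy, scipy, OpenCV 4.12 (cv2) and the standard library are available. Lean on these libraries where they do the work, as an engineer would, in place of code of your own. Each camera call takes 0.05 s, during which the arm holds its last target.

## Working session

There is one attempt and no reset: what is moved stays moved. The work goes in short steps, Python scripts to look and compute and a tool call to move; the robot and the scene stay as the last step left them, time stands still between calls to the robot, and variables do not carry over. Pictures are saved under pics/ and viewed, and the job is handed in when it is done.

Besides the shell and the picture viewer there is one more tool, called after "Emit:" as name(argument=value, ...) on one line, values as JSON. arm_command: Moves the arm, as the interface text tells. Its arguments: {"type":"object","properties":{"plan":{"type":"array","items":{"type":"number"}}},"required":["plan"]}

```bash
mkdir -p pics; ls; cat > h.py <<'E'
import numpy as np, cv2
from bench import robot, cams, close_job
def snap(n,f):
    s=cams.snapshot(n); cv2.imwrite('pics/'+f+'.png',s['pixels'][...,::-1]); 
    np.save('pics/'+f+'.npy',s,allow_pickle=True); return s
E
python3 - <<'E'
from h import *
for n in ['scene','top','wrist']:
    s=snap(n,n+'0'); print(n,{k:v for k,v in s.items() if k!='pixels'})
print(robot.get_obs())
E
```

```text
pics
scene {'fov_y': 45.79730129117631, 'cx': 249.82063760149464, 'cy': 191.6354362910695, 'camera_from_world': array([[-0.4053981 ,  0.91407987,  0.01050594,  0.16780565],
       [-0.76364971, -0.34495431,  0.54575237,  0.39212088],
       [ 0.50248532,  0.21322411,  0.83788065, -1.05841081],
       [ 0.        ,  0.        ,  0.        ,  1.        ]])}
top {'fov_y': 50.22747060562363, 'cx': 255.71092103284633, 'cy': 191.75627814202352, 'camera_from_world': array([[-0.00523304, -0.9999043 , -0.01280676,  0.07685168],
       [ 0.99533855, -0.00644163,  0.09622726, -0.59403092],
       [-0.09630055, -0.0122435 ,  0.995277  , -0.7526623 ],
       [ 0.        ,  0.        ,  0.        ,  1.        ]])}
wrist {'fov_y': 66.83843333175986, 'cx': 259.4221452369923, 'cy': 190.28718187470218, 'tool_from_camera': array([[ 1.06386595e-03,  9.65607667e-01,  2.60001349e-01,
         7.54638344e-02],
       [ 9.99999068e-01, -1.24965296e-03,  5.49264522e-04,
         9.14293339e-04],
       [ 8.55285488e-04,  2.60000523e-01, -9.65608097e-01,
        -1.72049153e-01],
       [ 0.00000000e+00,  0.00000000e+00,  0.00000000e+00,
         1.00000000e+00]])}
{'time': 0.15, 'joint_positions': array([-1.38210833e+00,  8.78263977e-02,  1.37185393e+00,  2.61455466e-05,
        1.68359642e+00, -1.03075825e-01]), 'qvel': array([ 0.00024184, -0.00150478, -0.0034441 ,  0.00048394, -0.00050515,
       -0.00044644]), 'joint_torque': array([ 5.15966235e-06, -3.40642619e+01, -3.02793825e+01,  7.15814251e-02,
        3.05411441e-02, -1.17851741e-04]), 'tool_pos': array([ 0.15814707, -0.52636917,  0.21257751]), 'ee_rot': array([-3.13992018e+00, -1.99127709e-04,  2.91766575e-01]), 'wrist_force': array([ 0.23171329, -0.05496546,  0.10793858]), 'wrist_torque': array([-0.03551502,  0.01562696, -0.00098124]), 'width': 0.09442406975845256}
```

View pics/scene0.png

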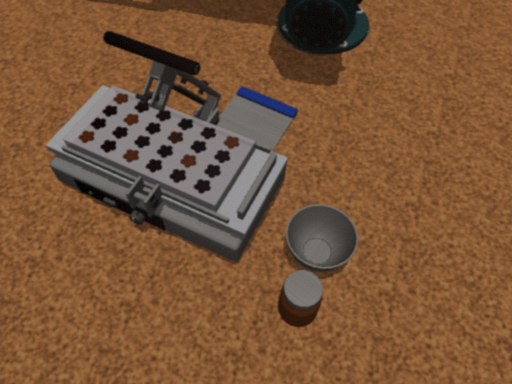

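View pics/top0.png

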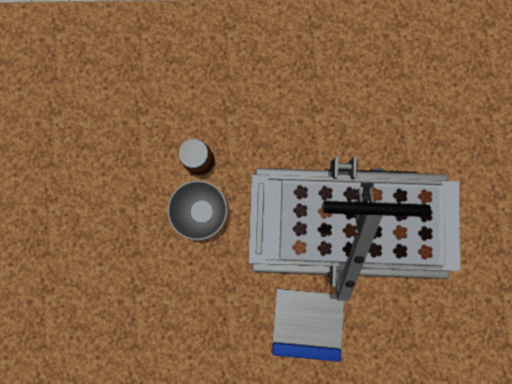

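View pics/wrist0.png

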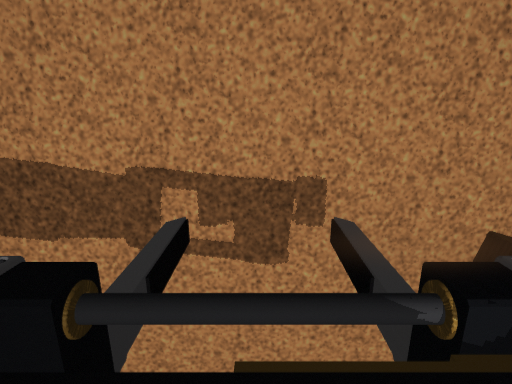

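```bash
python3 - <<'E'
import cv2
a=cv2.imread('pics/top0.png')[150:310,235:475]; cv2.imwrite('pics/top0c.png',cv2.resize(a,None,fx=3.3,fy=3.3,interpolation=cv2.INTER_CUBIC))
a=cv2.imread('pics/scene0.png')[25:255,40:300]; cv2.imwrite('pics/scene0c.png',cv2.resize(a,None,fx=2.6,fy=2.6,interpolation=cv2.INTER_CUBIC))
E
```

```text
(no output)
```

View pics/top0c.png

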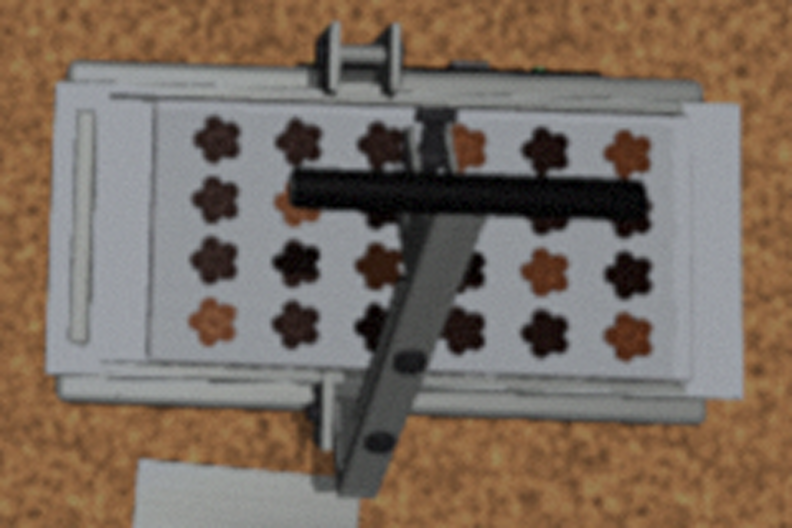

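View pics/scene0c.png

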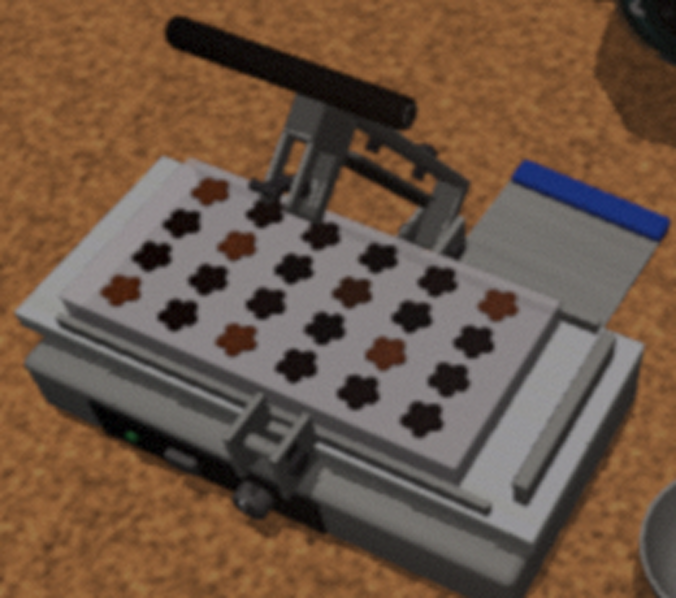

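```bash
cat >> h.py <<'E'
from scipy.optimize import least_squares
def proj(s,P):
    P=np.atleast_2d(P); M=s['camera_from_world']; C=P@M[:3,:3].T+M[:3,3]
    f=s['pixels'].shape[0]/2/np.tan(np.radians(s['fov_y']/2))
    return np.c_[s['cx']+f*C[:,0]/-C[:,2], s['cy']-f*C[:,1]/-C[:,2]]
def load(f): return np.load('pics/'+f+'.npy',allow_pickle=True).item()
def m2w(p,P):
    c,s=np.cos(p[2]),np.sin(p[2]); P=np.atleast_2d(P)
    return np.c_[p[0]+c*P[:,0]-s*P[:,1],p[1]+s*P[:,0]+c*P[:,1],P[:,2]]
def handle(th,y=0):
    r=np.array([.234,.042]); c,s=np.cos(th),np.sin(th)
    return np.array([-.092+c*r[0]-s*r[1],y,.09+s*r[0]+c*r[1]])
E
python3 - <<'E'
from h import *
t=load('top0');s=load('scene0')
T=lambda a:np.array([235,150])+(np.array(a,float)+.5)/3.3-.5
S=lambda a:np.array([40,25])+(np.array(a,float)+.5)/2.6-.5
D=np.array([[.078,.16,.09],[-.078,.16,.09],[.078,-.205,.09],[-.078,-.205,.09]])
dt=T([[57,84],[47,375],[741,104],[743,398]]); ds=S([[536,541],[643,345],[18,317],[165,157]])
ht=T([[645,200],[292,190]]); hs=S([[178,30],[408,112]])
def res(p,full=False):
    W=m2w(p,D); H=m2w(p,[handle(p[3],-.065),handle(p[3],.065)])
    r=np.r_[proj(t,W)-dt,proj(t,H)-ht,proj(s,W)-ds,proj(s,H)-hs]
    return r if full else r.ravel()
o=least_squares(res,[.55,-.1,0,1],loss='soft_l1')
print(o.x);print(res(o.x,True).round(2)); 
print(m2w(o.x,[handle(o.x[3])]))
# mould corners
for my in (-.02,-.03,-.04,-.05):
    P=[[a,my+b,.114] for a in(.0675,-.0675) for b in(.1375,-.1375)]
    print(my,((proj(t,m2w(o.x,P))-[235,150])*3.3).round(),((proj(s,m2w(o.x,P))-[40,25])*2.6).round())
E
```

```text
[ 0.53552682 -0.07586517 -0.03697395  0.94909263]
[[-1.12 -0.67]
 [-1.06  0.47]
 [-0.31 -0.55]
 [ 0.51  0.55]
 [-1.3   0.4 ]
 [-1.04  0.13]
 [-1.7   0.36]
 [ 0.28 -1.36]
 [-3.53 -1.96]
 [-2.41 -1.18]
 [-2.99 -0.57]
 [ 0.48  0.6 ]]
[[ 0.54566511 -0.07624019  0.30467732]]
-0.02 [[133.  97.]
 [668. 113.]
 [125. 361.]
 [671. 379.]] [[470. 475.]
 [ 67. 301.]
 [575. 304.]
 [198. 159.]]
-0.03 [[152.  97.]
 [688. 113.]
 [145. 362.]
 [691. 380.]] [[454. 468.]
 [ 54. 296.]
 [560. 298.]
 [185. 154.]]
-0.04 [[171.  98.]
 [708. 114.]
 [165. 362.]
 [711. 380.]] [[438. 461.]
 [ 41. 290.]
 [545. 292.]
 [173. 149.]]
-0.05 [[191.  99.]
 [727. 115.]
 [185. 363.]
 [731. 381.]] [[422. 454.]
 [ 28. 284.]
 [530. 287.]
 [161. 145.]]
```

```bash
cat >> h.py <<'E'
from scipy.spatial.transform import Rotation as Ro
MP=np.array([.5355,-.0759,-.037])
def Rt(tilt=0,yaw=MP[2]):
    s,c=np.sin(np.radians(tilt)),np.cos(np.radians(tilt))
    return Ro.from_euler('z',yaw)*Ro.from_matrix(np.array([[0,c,s],[1,0,0],[0,s,-c]]).T)
def plan(target,R):
    o=robot.get_obs(); C=Ro.from_euler('xyz',o['ee_rot'])
    print('rotvec deg',np.degrees((C.inv()*R).as_rotvec()).round(2))
    d=np.array(target)-o['tool_pos']; print('shift cm before turn',(C.inv().apply(d)*100).round(2),'after turn',(R.inv().apply(d)*100).round(2))
def st():
    o=robot.get_obs(); print({k:np.round(o[k],4) for k in('time','joint_positions','tool_pos','ee_rot','wrist_force','width')})
    pm=Ro.from_euler('z',-MP[2]).apply(o['tool_pos']-[MP[0],MP[1],0]); print('machine',pm.round(4))
E
python3 - <<'E'
from h import *
plan(m2w(MP,[0,-.215,.20])[0],Rt(25))
E
```

```text
rotvec deg [ 15.44  21.61 -69.98]
shift cm before turn [ 42.16 -11.94   1.29] after turn [22.05 36.04 11.67]
```

Emit:
arm_command(plan=[0, 0, 0, 1.93, 2.7, -8.75, 0.3, 0, 0, 0, 1.93, 2.7, -8.75, 0.3, 0, 0, 0, 1.93, 2.7, -8.75, 0.3, 0, 0, 0, 1.93, 2.7, -8.75, 0.3, 0, 0, 0, 1.93, 2.7, -8.75, 0.3, 0, 0, 0, 1.93, 2.7, -8.75, 0.3, 0, 0, 0, 1.93, 2.7, -8.75, 0.3, 0, 0, 0, 1.93, 2.7, -8.75, 0.3])

```text
time: 1.15
tool_pos: [0.158, -0.5268, 0.213]
ee_rot: [3.14, -0.437, 1.539]
wrist_force: [0.1, -0.7, -0.6]
width: 0.0656
```

Emit:
arm_command(plan=[2.75, 4.5, 1.45, 0, 0, 0, 0.3, 2.75, 4.5, 1.45, 0, 0, 0, 0.3, 2.75, 4.5, 1.45, 0, 0, 0, 0.3, 2.75, 4.5, 1.45, 0, 0, 0, 0.3, 2.75, 4.5, 1.45, 0, 0, 0, 0.3, 2.75, 4.5, 1.45, 0, 0, 0, 0.3, 2.75, 4.5, 1.45, 0, 0, 0, 0.3, 2.75, 4.5, 1.45, 0, 0, 0, 0.3])

```text
time: 2.15
tool_pos: [0.5283, -0.2906, 0.2005]
ee_rot: [-3.141, -0.435, 1.534]
wrist_force: [0.5, -0.2, -0.7]
width: 0.0658
```

```bash
python3 - <<'E'
from h import *
st(); plan(m2w(MP,[0,-.2,.105])[0],Rt(25))
snap('wrist','w1');snap('scene','s1')
E
```

```text
{'time': np.float64(2.15), 'joint_positions': array([-0.7767,  0.3911,  1.0918,  0.34  ,  1.9419, -0.6609]), 'tool_pos': array([ 0.5283, -0.2906,  0.2005]), 'ee_rot': array([-3.1412, -0.4347,  1.5337]), 'wrist_force': array([ 0.4791, -0.2075, -0.7026]), 'width': np.float64(0.0658)}
machine [ 0.0008 -0.2148  0.2005]
rotvec deg [-0.02  0.09 -0.  ]
shift cm before turn [-2.68 -0.08  9.28] after turn [-2.69 -0.08  9.28]
```

View pics/w1.png

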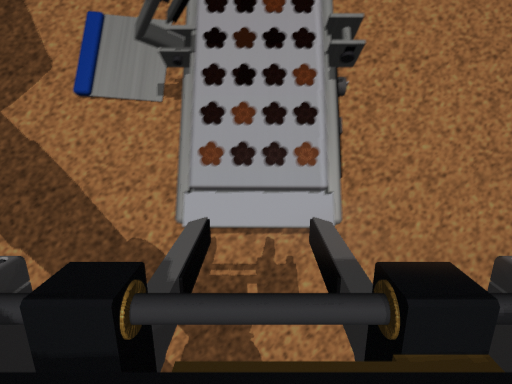

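View pics/s1.png

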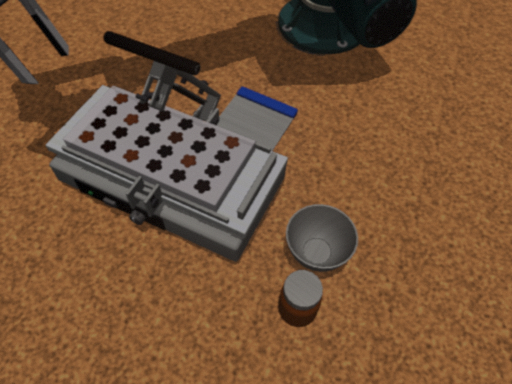

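```bash
cat >> h.py <<'E'
def wcam(s,o):
    T=np.eye(4);T[:3,:3]=Ro.from_euler('xyz',o['ee_rot']).as_matrix();T[:3,3]=o['tool_pos']
    s=dict(s); s['camera_from_world']=np.linalg.inv(T@s['tool_from_camera']); return s
E
python3 - <<'E'
from h import *
w=wcam(load('w1'),robot.get_obs())
for n,P in {'deck':[[-.078,-.205,.09],[.078,-.205,.09]],'mould':[[-.0675,-.1375-.03,.114],[.0675,-.1375-.03,.114]],'br':[[.096,0,.102]]}.items():
    print(n,proj(w,m2w(MP,P)).round(1))
a=cv2.imread('pics/w1.png')[0:240,130:390]; cv2.imwrite('pics/w1c.png',cv2.resize(a,None,fx=2.4,fy=2.4,interpolation=cv2.INTER_CUBIC))
E
```

```text
deck [[179.9 229.1]
 [333.5 230.3]]
mould [[186.3 188.6]
 [327.4 189.8]]
br [[345.9  41.5]]
```

View pics/w1c.png

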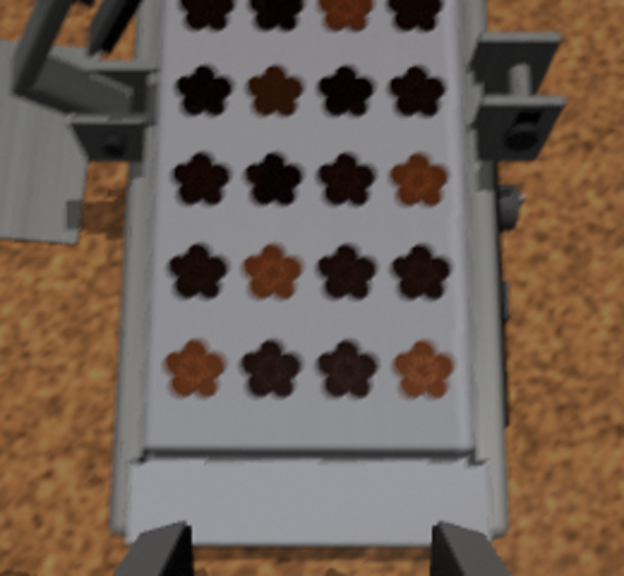

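Emit:
arm_command(plan=[-0.68, 0, 2.32, 0, 0, 0, 0.3, -0.68, 0, 2.32, 0, 0, 0, 0.3, -0.68, 0, 2.32, 0, 0, 0, 0.3, -0.64, 0, 2.32, 0, 0, 0, 0.3, 0, 0, 0, 0, 0, 0, 0.3])

```text
time: 2.88
tool_pos: [0.526, -0.2766, 0.1033]
ee_rot: [-3.137, -0.437, 1.532]
wrist_force: [0.2, -0.7, 0.5]
width: 0.0659
```

```bash
sed -i 's/^MP=.*/MP=np.array([.537,-.0715,-.037])/' h.py; python3 - <<'E'
from h import *
st(); snap('wrist','w2');snap('scene','s2')
E
```

```text
{'time': np.float64(2.875), 'joint_positions': array([-0.7641,  0.4153,  1.255 ,  0.326 ,  1.7648, -0.7102]), 'tool_pos': array([ 0.526 , -0.2766,  0.1033]), 'ee_rot': array([-3.1373, -0.4374,  1.5317]), 'wrist_force': array([ 0.1553, -0.6753,  0.5221]), 'width': np.float64(0.0659)}
machine [-0.0034 -0.2053  0.1033]
```

View pics/w2.png

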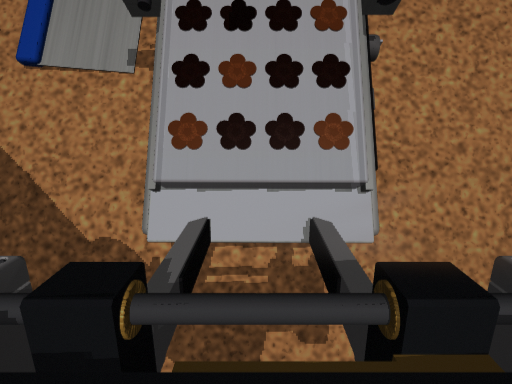

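View pics/s2.png

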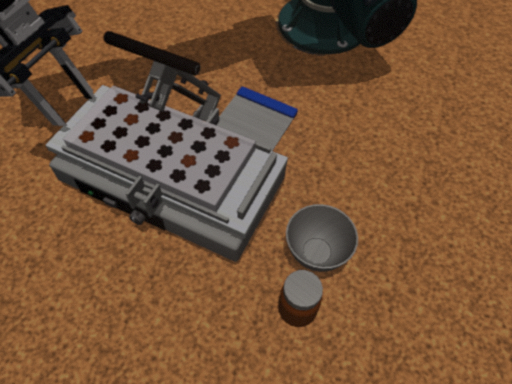

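Emit:
arm_command(plan=[0.08, 0.1, -0.18, 0, 0, 0, 0.3, 0.27, 0.1, 0.13, 0, 0, 0, 0.3, 0.27, 0, 0.13, 0, 0, 0, 0.3, 0.27, 0, 0.13, 0, 0, 0, 0.3, 0.27, 0, 0.13, 0, 0, 0, 0.3, 0.27, 0, 0.13, 0, 0, 0, 0.3, 0.27, 0, 0.13, 0, 0, 0, 0.3, 0.27, 0, 0.13, 0, 0, 0, 0.3])

```text
time: 3.98
tool_pos: [0.5304, -0.256, 0.1071]
ee_rot: [3.141, -0.434, 1.534]
wrist_force: [0.7, -1.9, -0.3]
width: 0.0657
```

Emit:
arm_command(plan=[0.27, 0, 0.13, 0, 0, 0, 0.3, 0.27, 0, 0.13, 0, 0, 0, 0.3, 0.27, 0, 0.13, 0, 0, 0, 0.3])

```text
time: 4.35
tool_pos: [0.531, -0.2494, 0.1072]
ee_rot: [3.14, -0.43, 1.533]
wrist_force: [0.4, -5.1, 0.4]
width: 0.0655
```

Emit:
arm_command(plan=[0.27, 0, 0.13, 0, 0, 0, 0.3, 0.27, 0, 0.13, 0, 0, 0, 0.3, 0.27, 0, 0.13, 0, 0, 0, 0.3, 0.27, 0, 0.13, 0, 0, 0, 0.3])

```text
time: 4.85
tool_pos: [0.5314, -0.2376, 0.1072]
ee_rot: [3.14, -0.429, 1.533]
wrist_force: [0.3, -5.9, 0.8]
width: 0.0659
```

```bash
python3 - <<'E'
from h import *
st(); snap('top','t3')
a=cv2.imread('pics/t3.png')[150:310,235:475]; cv2.imwrite('pics/t3c.png',cv2.resize(a,None,fx=3.3,fy=3.3,interpolation=cv2.INTER_CUBIC))
E
```

```text
{'time': np.float64(4.85), 'joint_positions': array([-0.7136,  0.3638,  1.3139,  0.3365,  1.7318, -0.6661]), 'tool_pos': array([ 0.5314, -0.2376,  0.1072]), 'ee_rot': array([ 3.1397, -0.4292,  1.5329]), 'wrist_force': array([ 0.3076, -5.9014,  0.8441]), 'width': np.float64(0.0659)}
machine [ 0.0006 -0.1662  0.1072]
```

View pics/t3c.png

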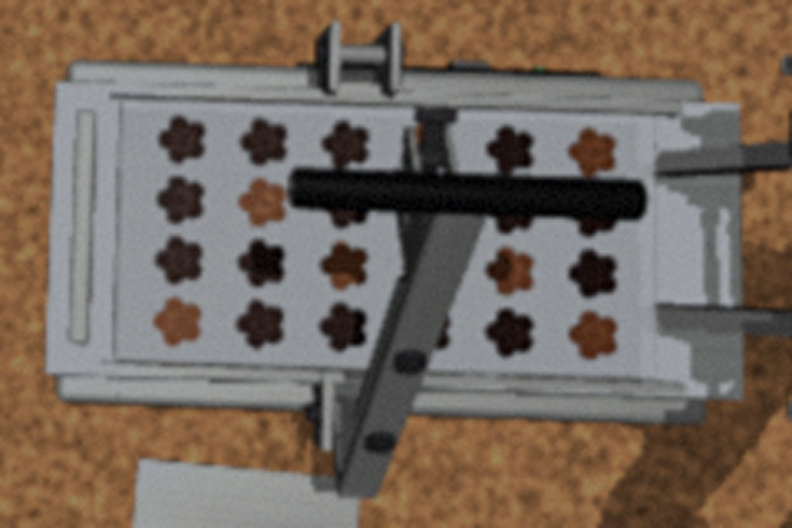

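Emit:
arm_command(plan=[0.27, 0, 0.13, 0, 0, 0, 0.3, 0.27, 0, 0.13, 0, 0, 0, 0.3, 0.18, 0, 0.085, 0, 0, 0, 0.3, 0.09, 0, 0.04, 0, 0, 0, 0.3])

```text
time: 5.4
tool_pos: [0.5318, -0.2284, 0.1072]
ee_rot: [3.14, -0.43, 1.533]
wrist_force: [-0.5, -6.0, 0.7]
width: 0.0655
```

Emit:
arm_command(plan=[0.09, 0, 0.04, 0, 0, 0, 0.3, 0.09, 0, 0.04, 0, 0, 0, 0.3])

```text
time: 5.65
tool_pos: [0.5319, -0.2265, 0.1072]
ee_rot: [3.14, -0.43, 1.533]
wrist_force: [0.1, -5.7, 0.8]
width: 0.0658
```

Emit:
arm_command(plan=[0.09, 0, 0.04, 0, 0, 0, 0.3, 0.09, 0, 0.04, 0, 0, 0, 0.3])

```text
time: 5.9
tool_pos: [0.5319, -0.2249, 0.1072]
ee_rot: [3.14, -0.429, 1.533]
wrist_force: [-0.1, -7.9, 0.7]
width: 0.0659
```

Emit:
arm_command(plan=[0.09, 0, 0.04, 0, 0, 0, 0.3, 0, 0, 0, 0, 0, 0, 0.3])

```text
time: 6.15
tool_pos: [0.5319, -0.2249, 0.1072]
ee_rot: [3.14, -0.427, 1.532]
wrist_force: [-0.7, -8.4, 1.5]
width: 0.0661
```

```bash
python3 - <<'E'
from h import *
st(); snap('top','t4');snap('scene','s4')
a=cv2.imread('pics/t4.png')[150:310,235:475]; cv2.imwrite('pics/t4c.png',cv2.resize(a,None,fx=3.3,fy=3.3,interpolation=cv2.INTER_CUBIC))
E
```

```text
{'time': np.float64(6.15), 'joint_positions': array([-0.6973,  0.3476,  1.3346,  0.3388,  1.7205, -0.652 ]), 'tool_pos': array([ 0.5319, -0.2249,  0.1072]), 'ee_rot': array([ 3.1395, -0.4269,  1.5325]), 'wrist_force': array([-0.6737, -8.3726,  1.4811]), 'width': np.float64(0.0661)}
machine [ 0.0006 -0.1535  0.1072]
```

View pics/t4c.png

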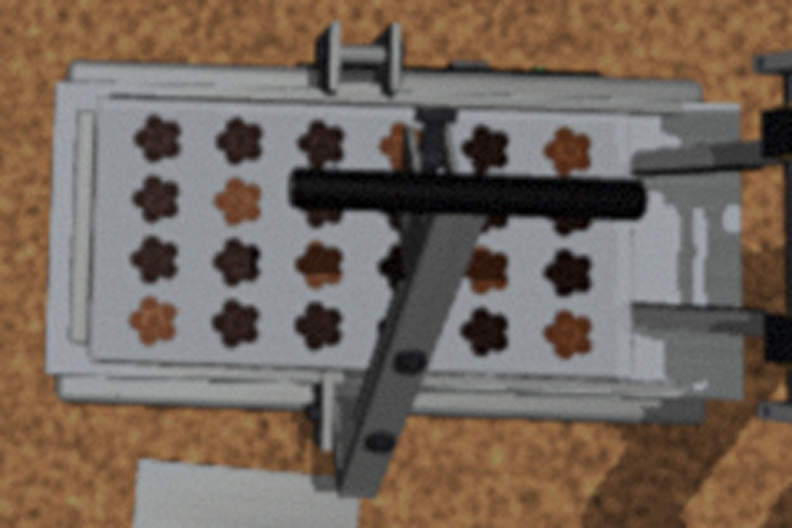

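Emit:
arm_command(plan=[0.09, 0, 0.04, 0, 0, 0, 0.3, 0.09, 0, 0.04, 0, 0, 0, 0.3, 0, 0, 0, 0, 0, 0, 0.3])

```text
time: 6.62
tool_pos: [0.532, -0.2247, 0.1073]
ee_rot: [3.139, -0.423, 1.532]
wrist_force: [-1.3, -11.6, 1.7]
width: 0.0659
```

Emit:
arm_command(plan=[-0.9, 0, -0.42, 0, 0, 0, 0.3, -2.7, 0, -1.26, 0, 0, 0, 0.3, 1.9, 0, -4.0, 0, 0, 0, 0.3, 1.9, 0, -4.0, 0, 0, 0, 0.3, 1.9, 0, -4.0, 0, 0, 0, 0.1, 1.9, 0, -4.0, 0, 0, 0, 0.1, 1.9, 0, -4.0, 0, 0, 0, 0.1, 1.9, 0, -4.0, 0, 0, 0, 0.1])

```text
time: 7.62
tool_pos: [0.5301, -0.2559, 0.3739]
ee_rot: [-3.141, -0.436, 1.535]
wrist_force: [-0.1, -0.5, -0.7]
width: 0.0844
```

```bash
python3 - <<'E'
from h import *
st(); plan([.542,-.114,.40],Rt(0)); snap('wrist','w5'); snap('scene','s5')
E
```

```text
{'time': np.float64(7.625), 'joint_positions': array([-0.7375,  0.3662,  0.783 ,  0.4234,  2.2397, -0.4784]), 'tool_pos': array([ 0.5301, -0.2559,  0.3739]), 'ee_rot': array([-3.1413, -0.4362,  1.5354]), 'wrist_force': array([-0.0713, -0.4698, -0.6542]), 'width': np.float64(0.0844)}
machine [-1.000e-04 -1.845e-01  3.739e-01]
rotvec deg [ -0.04 -24.99   0.09]
shift cm before turn [13.99  0.69  3.65] after turn [14.22  0.66 -2.61]
```

View pics/w5.png

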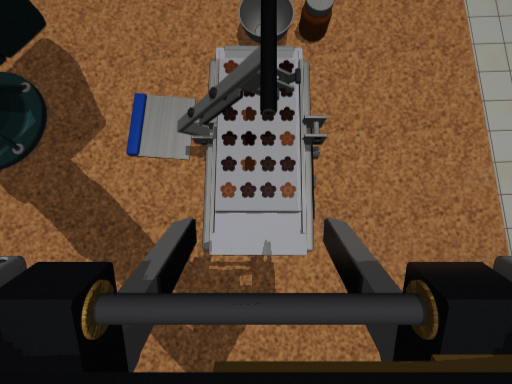

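View pics/s5.png

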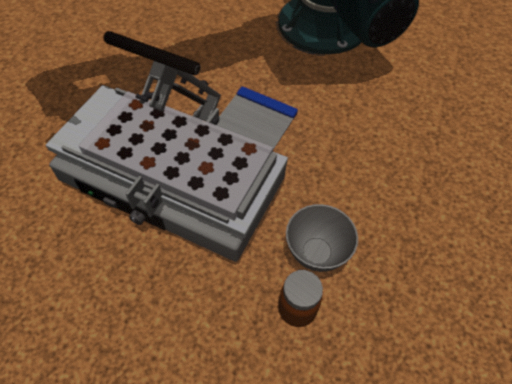

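```bash
python3 - <<'E'
from h import *
a=cv2.imread('pics/w5.png')[0:260,170:350]; cv2.imwrite('pics/w5c.png',cv2.resize(a,None,fx=3,fy=3,interpolation=cv2.INTER_CUBIC)[:600] if 0 else cv2.resize(a,None,fx=2.3,fy=2.3,interpolation=cv2.INTER_CUBIC))
E
```

```text
(no output)
```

View pics/w5c.png

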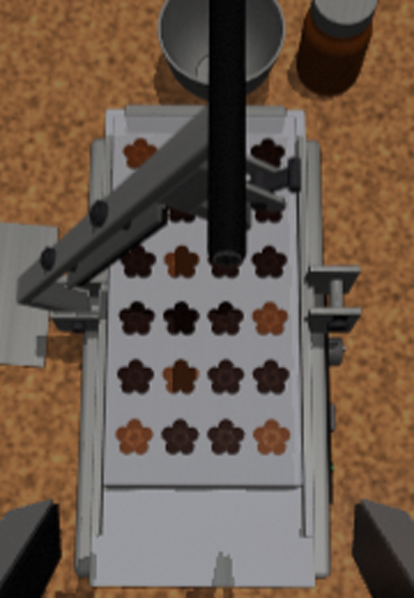

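```bash
python3 - <<'E'
from h import *
t=load('top0');s=load('scene0')
mk=lambda f,p,r:wcam(load(f),dict(tool_pos=np.array(p),ee_rot=np.array(r)))
w1=mk('w1',[.5283,-.2906,.2005],[-3.1412,-.4347,1.5337]); w5=mk('w5',[.5301,-.2559,.3739],[-3.1413,-.4362,1.5354])
z=lambda o,k:(lambda a:np.array(o)+(np.array(a,float)+.5)/k-.5)
T=z([235,150],3.3);S=z([40,25],2.6);W1=z([130,0],2.4);W5=z([170,0],2.3)
a,b,c,d=[.078,.16,.09],[-.078,.16,.09],[.078,-.205,.09],[-.078,-.205,.09]
e,f=[-.0675,-.1375,.114],[.0675,-.1375,.114]
obs=[(t,[a,b,c,d,'H-','H+'],T([[57,84],[47,375],[741,104],[743,398],[645,200],[292,190]])),
(s,[a,b,c,d,'H-','H+'],S([[536,541],[643,345],[18,317],[165,157],[178,30],[408,112]])),
(w1,[d,c],W1([[128,541],[490,545]])),
(w5,[d,c,b,a,e,f,'H-'],W5([[93,585],[314,584],[107,110],[305,112],[105,487],[301,487],[227,255]]))]
def res(p,full=False):
    r=[]
    for i,(cam,pts,px) in enumerate(obs):
        P=[handle(p[3],-.065) if q=='H-' else handle(p[3],.065) if q=='H+' else q for q in pts]
        r.append(proj(cam,m2w(p,P))-px)
    return r if full else np.concatenate(r).ravel()
for sel in ([0,1,2,3],[0,2,3],[2,3],[0,3]):
    O=obs; obs=[O[i] for i in sel]
    o=least_squares(res,[.55,-.1,0,1],loss='soft_l1'); obs=O
    print(sel,o.x.round(4),m2w(o.x,[handle(o.x[3])]).round(4))
    for r in res(o.x,True): print(r.round(1).tolist())
E
```

```text
[0, 1, 2, 3] [ 0.5355 -0.0757 -0.0384  0.9502] [[ 0.5454 -0.0761  0.3048]]
[[-1.1, -0.8], [-1.2, 0.4], [-0.3, -0.4], [0.4, 0.7], [-1.4, 0.7], [-1.1, 0.3]]
[[-1.8, 0.5], [0.4, -1.2], [-3.4, -2.1], [-2.2, -1.2], [-2.8, -0.8], [0.6, 0.5]]
[[-1.3, 1.2], [1.0, -0.1]]
[[-1.0, -0.1], [1.2, 0.7], [-0.2, -0.7], [0.2, -1.3], [-0.6, -1.5], [1.6, -1.2], [0.3, 1.4]]
[0, 2, 3] [ 0.5356 -0.0763 -0.0387  0.9506] [[ 0.5454 -0.0767  0.3048]]
[[-0.8, -0.9], [-0.9, 0.3], [-0.0, -0.4], [0.7, 0.7], [-0.9, 0.7], [-0.7, 0.2]]
[[-2.2, 0.4], [0.0, -1.3], [-3.7, -2.2], [-2.4, -1.3], [-3.1, -0.9], [0.2, 0.3]]
[[-1.2, 1.7], [1.0, 0.5]]
[[-1.0, 0.2], [1.3, 1.1], [-0.2, -0.5], [0.3, -1.0], [-0.6, -1.2], [1.6, -0.8], [0.3, 2.0]]
[2, 3] [ 0.5356 -0.0757 -0.039   0.9525] [[ 0.545 -0.076  0.305]]
[[-1.1, -0.9], [-1.3, 0.2], [-0.3, -0.3], [0.3, 0.8], [-1.3, 1.0], [-1.2, 0.6]]
[[-1.8, 0.6], [0.4, -1.1], [-3.4, -2.1], [-2.1, -1.2], [-2.5, -1.1], [0.8, 0.1]]
[[-1.3, 1.1], [0.9, -0.1]]
[[-1.1, -0.2], [1.2, 0.7], [-0.1, -0.8], [0.3, -1.3], [-0.6, -1.6], [1.6, -1.2], [-0.2, 1.3]]
[0, 3] [ 0.5355 -0.0767 -0.0383  0.9503] [[ 0.5454 -0.0771  0.3048]]
[[-0.6, -0.8], [-0.6, 0.3], [0.2, -0.4], [1.0, 0.7], [-0.5, 0.7], [-0.3, 0.3]]
[[-2.4, 0.2], [-0.2, -1.4], [-3.9, -2.3], [-2.7, -1.4], [-3.5, -1.0], [-0.1, 0.2]]
[[-1.2, 2.2], [1.1, 0.9]]
[[-1.0, 0.5], [1.3, 1.4], [-0.2, -0.3], [0.3, -0.8], [-0.6, -0.9], [1.6, -0.5], [0.4, 2.4]]
```

Emit:
arm_command(plan=[0, 0, 0, 0, -8.33, 0, 0, 0, 0, 0, 0, -8.33, 0, 0, 0, 0, 0, 0, -8.33, 0, 0, 4.0, 0.25, 0, 0, 0, 0, 0, 4.0, 0.25, 0, 0, 0, 0, 0, 4.0, 0.25, 0, 0, 0, 0, 0, 2.18, 0.1, 0, 0, 0, 0, 0, 0, 0, 0, 0, 0, 0, 0])

```text
time: 8.72
tool_pos: [0.5438, -0.1136, 0.3712]
ee_rot: [-3.14, 0.001, 1.538]
wrist_force: [0.2, 0.0, 0.4]
width: 0.0939
```

```bash
sed -i 's/^MP=.*/MP=np.array([.5355,-.0762,-.0385])/' h.py; python3 - <<'E'
from h import *
st(); plan([.544,-.1145,.294],Rt(0)); snap('wrist','w6'); o=robot.get_obs()
w=wcam(load('w6'),o); print(proj(w,m2w(MP,[handle(.9505),handle(.9505,-.065),handle(.9505,-.038)])))
E
```

```text
{'time': np.float64(8.725), 'joint_positions': array([-3.0730e-01,  1.2680e-01,  1.0159e+00, -1.2000e-03,  2.0007e+00,
       -2.7460e-01]), 'tool_pos': array([ 0.5438, -0.1136,  0.3712]), 'ee_rot': array([-3.1396e+00,  6.0000e-04,  1.5376e+00]), 'wrist_force': array([0.2254, 0.0256, 0.3572]), 'width': np.float64(0.0939)}
machine [ 0.0097 -0.0371  0.3712]
rotvec deg [-0.11  0.03  0.3 ]
shift cm before turn [-0.08  0.04  7.72] after turn [-0.09  0.02  7.72]
[[259.59692055 157.89715957]
 [259.24634891 231.15680511]
 [259.38618668 201.93463126]]
```

View pics/w6.png

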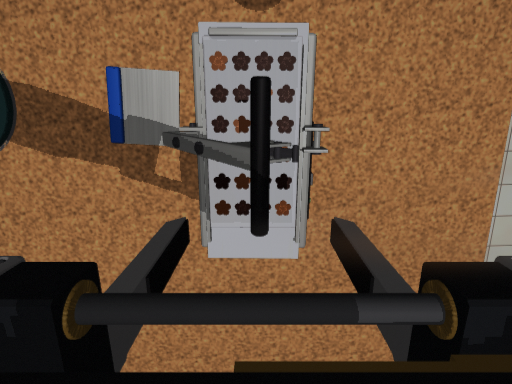

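Emit:
arm_command(plan=[-0.02, 0, 2.5, 0, 0, 0, 0, -0.02, 0, 2.5, 0, 0, 0, 0, -0.02, 0, 1.7, 0, 0, 0, 0, -0.02, 0, 1.0, 0, 0, 0, 0, 0, 0, 0, 0, 0, 0, 0])

```text
time: 9.4
tool_pos: [0.5436, -0.1169, 0.2944]
ee_rot: [-3.14, 0.001, 1.533]
wrist_force: [-0.2, 1.0, 0.3]
width: 0.0942
```

Emit:
arm_command(plan=[0, 0, 0, 0, 0, 0, 1, 0, 0, 0, 0, 0, 0, 1, 0, 0, 0, 0, 0, 0, 1, 0, 0, 0, 0, 0, 0, 1, 0, 0, 0, 0, 0, 0, 1, 0, 0, 0, 0, 0, 0, 1, 0, 0, 0, 0, 0, 0, 1, 0, 0, 0, 0, 0, 0, 1])

```text
time: 10.4
tool_pos: [0.544, -0.1162, 0.2954]
ee_rot: [3.141, 0.002, 1.534]
wrist_force: [-0.1, 0.2, 0.7]
width: 0.0173
```

```bash
python3 - <<'E'
from h import *
st();  snap('scene','s7')
p=robot.get_obs()['tool_pos']; g=Ro.from_euler('z',-MP[2]).apply(p+[0,0,.011]-[MP[0],MP[1],0]); v=[g[0]+.092,g[2]-.09]; print(g,np.hypot(*v),np.hypot(.234,.042),np.arctan2(v[1],v[0])-np.arctan2(.042,.234))
E
```

```text
{'time': np.float64(10.4), 'joint_positions': array([-3.1140e-01,  1.0000e-01,  1.1959e+00, -1.6000e-03,  1.8449e+00,
       -2.7520e-01]), 'tool_pos': array([ 0.544 , -0.1162,  0.2954]), 'ee_rot': array([3.1413e+00, 1.7000e-03, 1.5342e+00]), 'wrist_force': array([-0.1053,  0.2291,  0.734 ]), 'width': np.float64(0.0173)}
machine [ 0.01   -0.0396  0.2954]
[ 0.009805   -0.03961444  0.30634115] 0.23909778258813963 0.2377393530739074 0.9533674063264409
```

View pics/s7.png

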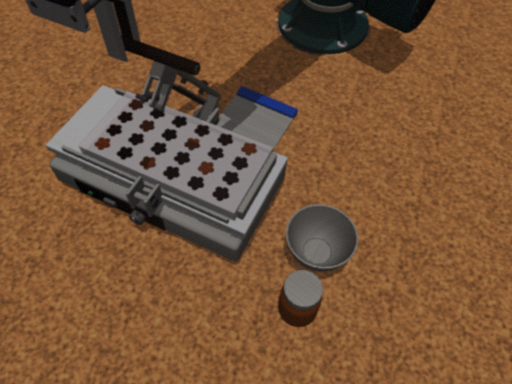

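```bash
python3 - <<'E'
from h import *
q=[.953,.85,.75,.65,.55,.45,.38,.32,.27,.22,.19,.16,.13,.1,.07,.04,.02,0,-.02]
H=np.array([handle(t) for t in q])
for i in range(1,len(q)): d=H[i]-H[i-1]; print(q[i],H[i].round(4),'ty',round(d[0]*100,2),'tz',round(-d[2]*100,2))
E
```

```text
0.85 [0.0309 0.     0.2935] ty 2.16 tz 1.16
0.75 [0.0506 0.     0.2802] ty 1.97 tz 1.33
0.65 [0.0689 0.     0.265 ] ty 1.83 tz 1.52
0.55 [0.0855 0.     0.2481] ty 1.67 tz 1.69
0.45 [0.1004 0.     0.2296] ty 1.49 tz 1.85
0.38 [0.1097 0.     0.2158] ty 0.93 tz 1.38
0.32 [0.1169 0.     0.2035] ty 0.72 tz 1.23
0.27 [0.1223 0.     0.1929] ty 0.54 tz 1.06
0.22 [0.1272 0.     0.1821] ty 0.49 tz 1.08
0.19 [0.1299 0.     0.1754] ty 0.27 tz 0.66
0.16 [0.1323 0.     0.1687] ty 0.25 tz 0.67
0.13 [0.1346 0.     0.162 ] ty 0.23 tz 0.68
0.1 [0.1366 0.     0.1552] ty 0.21 tz 0.68
0.07 [0.1385 0.     0.1483] ty 0.19 tz 0.69
0.04 [0.1401 0.     0.1413] ty 0.16 tz 0.69
0.02 [0.1411 0.     0.1367] ty 0.1 tz 0.47
0 [0.142 0.    0.132] ty 0.09 tz 0.47
-0.02 [0.1428 0.     0.1273] ty 0.08 tz 0.47
```

Emit:
arm_command(plan=[0, 1.08, 0.56, 0, 0, 0, 1, 0, 1.08, 0.6, 0, 0, 0, 1, 0, 0.99, 0.65, 0, 0, 0, 1, 0, 0.98, 0.68, 0, 0, 0, 1, 0, 0.92, 0.75, 0, 0, 0, 1, 0, 0.91, 0.77, 0, 0, 0, 1, 0, 0.84, 0.83, 0, 0, 0, 1, 0, 0.83, 0.86, 0, 0, 0, 1])

```text
time: 11.45
tool_pos: [0.6207, -0.1195, 0.2378]
ee_rot: [-3.142, 0.002, 1.534]
wrist_force: [-2.9, -3.4, 1.5]
width: 0.0155
```

Emit:
arm_command(plan=[0, 0.75, 0.92, 0, 0, 0, 1, 0, 0.74, 0.93, 0, 0, 0, 1, 0, 0.47, 0.69, 0, 0, 0, 1, 0, 0.46, 0.69, 0, 0, 0, 1, 0, 0.36, 0.62, 0, 0, 0, 1, 0, 0.36, 0.61, 0, 0, 0, 1, 0, 0, 0, 0, 0, 0, 1])

```text
time: 12.32
tool_pos: [0.652, -0.1206, 0.1924]
ee_rot: [-3.141, 0.002, 1.534]
wrist_force: [-0.4, -4.4, -2.3]
width: 0.0151
```

```bash
cat >>h.py <<'E'
def ang():
    p=robot.get_obs()['tool_pos']; g=Ro.from_euler('z',-MP[2]).apply(p+[0,0,.011]-[MP[0],MP[1],0]); v=[g[0]+.092,g[2]-.09]; print('handle m',g.round(4),'r',np.hypot(*v).round(4),'ang',round(np.arctan2(v[1],v[0])-np.arctan2(.042,.234),4))
E
python3 - <<'E'
from h import *
st(); ang(); snap('scene','s8'); snap('wrist','w8')
a=cv2.imread('pics/s8.png')[25:255,40:300]; cv2.imwrite('pics/s8c.png',cv2.resize(a,None,fx=2.6,fy=2.6,interpolation=cv2.INTER_CUBIC))
E
```

```text
{'time': np.float64(12.325), 'joint_positions': array([-0.2674,  0.346 ,  1.1044, -0.0019,  1.6909, -0.2307]), 'tool_pos': array([ 0.652 , -0.1206,  0.1924]), 'ee_rot': array([-3.1415e+00,  1.9000e-03,  1.5339e+00]), 'wrist_force': array([-0.4248, -4.3799, -2.3016]), 'width': np.float64(0.0151)}
machine [ 0.1181 -0.0399  0.1924]
handle m [ 0.1181 -0.0399  0.2034] r 0.2388 ang 0.3175
```

View pics/s8c.png

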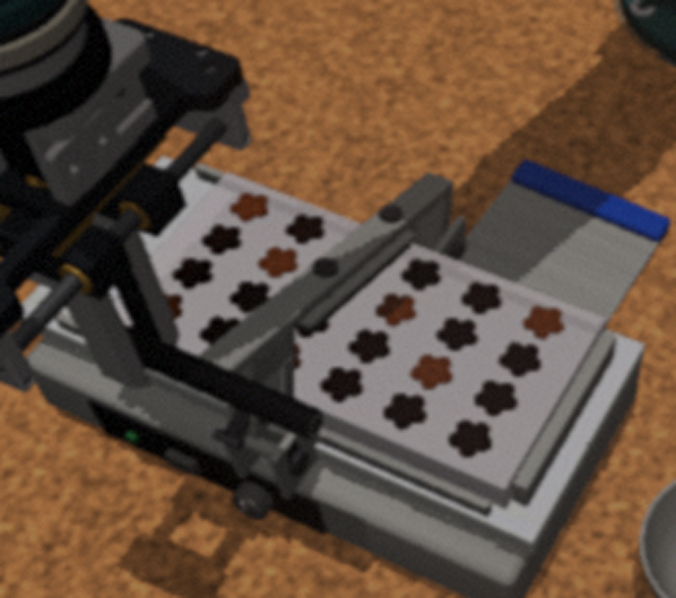

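View pics/w8.png

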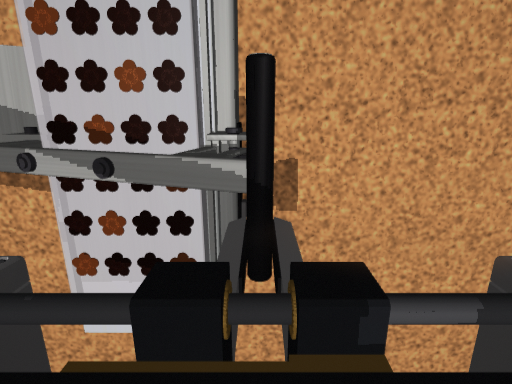

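Emit:
arm_command(plan=[-0.05, 0.27, 0.53, 0, 0, 0, 1, -0.05, 0.27, 0.53, 0, 0, 0, 1, 0, 0.25, 0.54, 0, 0, 0, 1, 0, 0.24, 0.54, 0, 0, 0, 1, 0, 0, 0, 0, 0, 0, 1])

```text
time: 13.05
tool_pos: [0.6619, -0.1211, 0.1713]
ee_rot: [-3.141, 0.001, 1.535]
wrist_force: [-2.8, -1.2, -3.0]
width: 0.0154
```

Emit:
arm_command(plan=[0, 0.14, 0.33, 0, 0, 0, 1, 0, 0.13, 0.33, 0, 0, 0, 1, 0, 0, 0, 0, 0, 0, 1])

```text
time: 13.42
tool_pos: [0.6641, -0.1212, 0.1655]
ee_rot: [-3.14, 0.001, 1.535]
wrist_force: [-4.9, 0.7, 0.4]
width: 0.0152
```

```bash
python3 - <<'E'
from h import *
st(); ang(); snap('scene','s9'); snap('top','t9')
a=cv2.imread('pics/s9.png')[125:255,80:260]; cv2.imwrite('pics/s9c.png',cv2.resize(a,None,fx=4,fy=4,interpolation=cv2.INTER_CUBIC))
E
```

```text
{'time': np.float64(13.425), 'joint_positions': array([-2.6400e-01,  3.8110e-01,  1.1113e+00, -9.0000e-04,  1.6503e+00,
       -2.2780e-01]), 'tool_pos': array([ 0.6641, -0.1212,  0.1655]), 'ee_rot': array([-3.1403e+00,  6.0000e-04,  1.5345e+00]), 'wrist_force': array([-4.891,  0.666,  0.369]), 'width': np.float64(0.0152)}
machine [ 0.1303 -0.04    0.1655]
handle m [ 0.1303 -0.04    0.1765] r 0.2385 ang 0.1936
```

View pics/s9c.png

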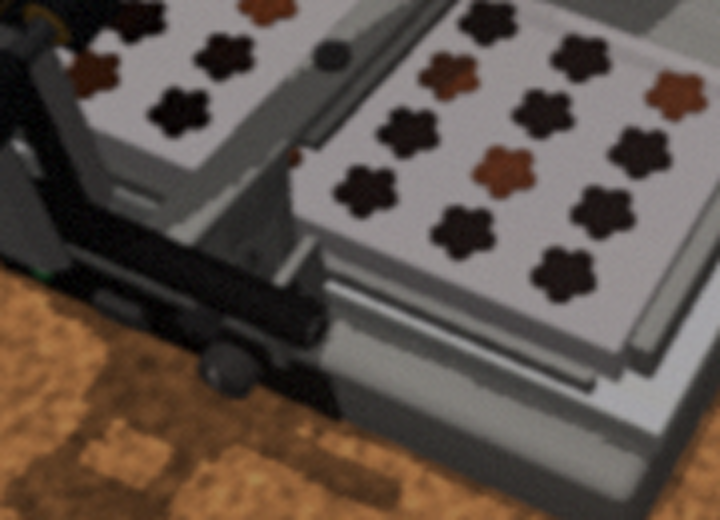

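Emit:
arm_command(plan=[0, 0, 0.33, 0, 0, 0, 1, 0, 0.05, 0.33, 0, 0, 0, 1, 0, 0, 0, 0, 0, 0, 1])

```text
time: 13.9
tool_pos: [0.6661, -0.1214, 0.1597]
ee_rot: [3.139, 0.001, 1.535]
wrist_force: [-2.0, 1.1, 1.1]
width: 0.0146
```

Emit:
arm_command(plan=[0, 0.1, 0.33, 0, 0, 0, 1, 0, 0.1, 0.33, 0, 0, 0, 1, 0, 0, 0, 0, 0, 0, 1])

```text
time: 14.28
tool_pos: [0.6683, -0.1215, 0.1527]
ee_rot: [3.139, 0.001, 1.535]
wrist_force: [1.4, 1.7, 2.0]
width: 0.0152
```

Emit:
arm_command(plan=[0, 0.09, 0.3, 0, 0, 0, 1, 0, 0.09, 0.3, 0, 0, 0, 1, 0, 0, 0, 0, 0, 0, 1])

```text
time: 14.65
tool_pos: [0.6698, -0.1216, 0.1471]
ee_rot: [3.139, 0.001, 1.535]
wrist_force: [1.4, 3.9, 4.5]
width: 0.0149
```

```bash
python3 - <<'E'
from h import *
st(); ang(); snap('scene','s10'); snap('top','t10'); snap('wrist','w10')
a=cv2.imread('pics/s10.png')[125:255,80:260]; cv2.imwrite('pics/s10c.png',cv2.resize(a,None,fx=4,fy=4,interpolation=cv2.INTER_CUBIC))
E
```

```text
{'time': np.float64(14.65), 'joint_positions': array([-2.6260e-01,  3.9670e-01,  1.1270e+00, -6.0000e-04,  1.6151e+00,
       -2.2630e-01]), 'tool_pos': array([ 0.6698, -0.1216,  0.1471]), 'ee_rot': array([3.1390e+00, 1.2000e-03, 1.5345e+00]), 'wrist_force': array([1.4011, 3.9289, 4.4885]), 'width': np.float64(0.0149)}
machine [ 0.136  -0.0402  0.1471]
handle m [ 0.136  -0.0402  0.1581] r 0.2379 ang 0.1126
```

View pics/s10c.png

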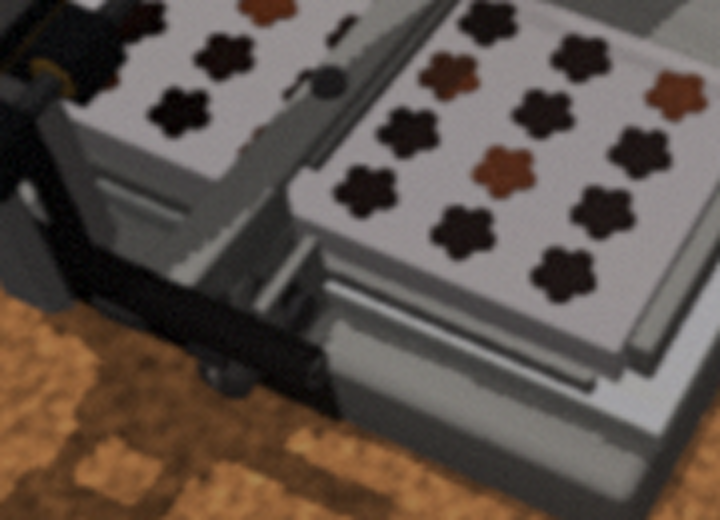

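View pics/w10.png

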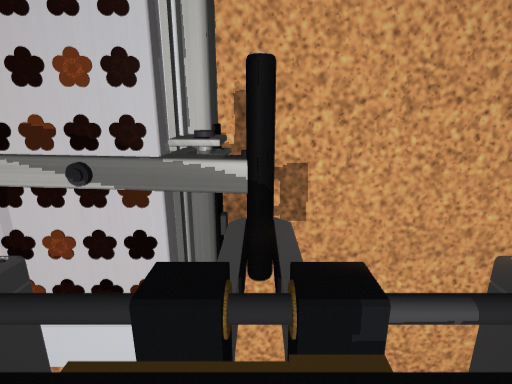

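Emit:
arm_command(plan=[0.05, 0.08, 0.25, 0, 0, 0, 1, 0, 0.08, 0.25, 0, 0, 0, 1, 0, 0, 0, 0, 0, 0, 1])

```text
time: 15.18
tool_pos: [0.6707, -0.1217, 0.1436]
ee_rot: [3.14, 0.002, 1.534]
wrist_force: [0.2, 2.5, 9.4]
width: 0.0152
```

Emit:
arm_command(plan=[0, 0.07, 0.25, 0, 0, 0, 1, 0, 0.06, 0.25, 0, 0, 0, 1, 0, 0, 0, 0, 0, 0, 1])

```text
time: 15.55
tool_pos: [0.6718, -0.1217, 0.1391]
ee_rot: [3.14, 0.002, 1.534]
wrist_force: [-1.2, 3.9, 11.5]
width: 0.0152
```

Emit:
arm_command(plan=[0, 0.06, 0.2, 0, 0, 0, 1, 0, 0.05, 0.2, 0, 0, 0, 1, 0, 0, 0, 0, 0, 0, 1])

```text
time: 15.92
tool_pos: [0.6727, -0.1218, 0.135]
ee_rot: [3.14, 0.002, 1.534]
wrist_force: [-1.7, 3.0, 9.9]
width: 0.0151
```

Emit:
arm_command(plan=[0.05, 0.05, 0.2, 0, 0, 0, 1, 0, 0.05, 0.2, 0, 0, 0, 1, 0, 0, 0, 0, 0, 0, 1])

```text
time: 16.3
tool_pos: [0.6736, -0.1218, 0.1305]
ee_rot: [3.141, 0.003, 1.534]
wrist_force: [-0.8, 2.5, 9.0]
width: 0.015
```

Emit:
arm_command(plan=[0, 0.04, 0.15, 0, 0, 0, 1, 0, 0.04, 0.15, 0, 0, 0, 1, 0, 0, 0, 0, 0, 0, 1])

```text
time: 16.68
tool_pos: [0.6743, -0.1218, 0.127]
ee_rot: [3.142, 0.003, 1.534]
wrist_force: [-1.8, 2.1, 7.8]
width: 0.0154
```

Emit:
arm_command(plan=[0, 0.03, 0.15, 0, 0, 0, 1, 0, 0.03, 0.15, 0, 0, 0, 1, 0, 0, 0, 0, 0, 0, 1])

```text
time: 17.05
tool_pos: [0.6748, -0.1218, 0.1243]
ee_rot: [-3.142, 0.003, 1.534]
wrist_force: [-1.1, 2.7, 9.3]
width: 0.0155
```

```bash
python3 - <<'E'
from h import *
st(); ang(); snap('scene','s11'); snap('wrist','w11')
a=cv2.imread('pics/s11.png')[125:255,80:260]; cv2.imwrite('pics/s11c.png',cv2.resize(a,None,fx=4,fy=4,interpolation=cv2.INTER_CUBIC))
E
```

```text
{'time': np.float64(17.05), 'joint_positions': array([-0.2598,  0.4186,  1.1427, -0.0028,  1.5798, -0.2228]), 'tool_pos': array([ 0.6748, -0.1218,  0.1243]), 'ee_rot': array([-3.1415e+00,  2.8000e-03,  1.5338e+00]), 'wrist_force': array([-1.1016,  2.6543,  9.34  ]), 'width': np.float64(0.0155)}
machine [ 0.1409 -0.0402  0.1243]
handle m [ 0.1409 -0.0402  0.1353] r 0.2373 ang 0.0144
```

View pics/s11c.png

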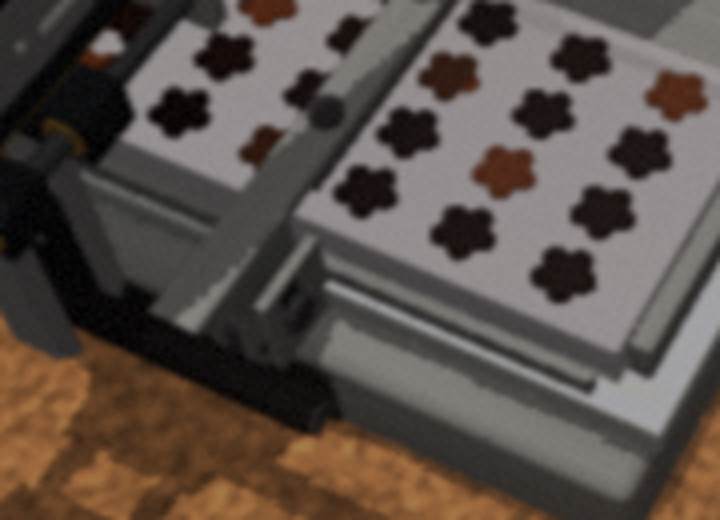

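Emit:
arm_command(plan=[0, 0.02, 0.12, 0, 0, 0, 1, 0, 0, 0, 0, 0, 0, 1])

```text
time: 17.4
tool_pos: [0.6749, -0.1218, 0.1236]
ee_rot: [-3.141, 0.003, 1.534]
wrist_force: [-3.1, 3.3, 10.8]
width: 0.0151
```

Emit:
arm_command(plan=[0, 0.02, 0.12, 0, 0, 0, 1, 0, 0, 0, 0, 0, 0, 1])

```text
time: 17.65
tool_pos: [0.675, -0.1218, 0.1227]
ee_rot: [3.142, 0.003, 1.534]
wrist_force: [-2.7, 3.0, 10.3]
width: 0.0152
```

Emit:
arm_command(plan=[0, 0.02, 0.12, 0, 0, 0, 1, 0, 0, 0, 0, 0, 0, 1])

```text
time: 17.9
tool_pos: [0.6752, -0.1218, 0.1219]
ee_rot: [3.142, 0.003, 1.534]
wrist_force: [-3.9, 3.0, 12.0]
width: 0.0151
```

Emit:
arm_command(plan=[0, 0.02, 0.12, 0, 0, 0, 1, 0, 0, 0, 0, 0, 0, 1])

```text
time: 18.15
tool_pos: [0.6752, -0.1218, 0.1213]
ee_rot: [3.142, 0.003, 1.534]
wrist_force: [-4.2, 1.9, 13.3]
width: 0.0151
```

Emit:
arm_command(plan=[0, -0.04, 0.15, 0, 0, 0, 1, 0, 0, 0, 0, 0, 0, 1])

```text
time: 18.4
tool_pos: [0.6753, -0.1218, 0.1211]
ee_rot: [3.14, 0.003, 1.534]
wrist_force: [-5.5, 3.7, 16.5]
width: 0.0151
```

Emit:
arm_command(plan=[0, -0.04, 0.15, 0, 0, 0, 1, 0, 0, 0, 0, 0, 0, 1])

```text
time: 18.65
tool_pos: [0.6753, -0.1219, 0.121]
ee_rot: [3.138, 0.004, 1.534]
wrist_force: [-6.2, 3.4, 20.4]
width: 0.0152
```

Emit:
arm_command(plan=[0, -0.02, 0.15, 0, 0, 0, 1, 0, 0, 0, 0, 0, 0, 1])

```text
time: 18.9
tool_pos: [0.6754, -0.1219, 0.1209]
ee_rot: [3.137, 0.004, 1.534]
wrist_force: [-7.3, 4.0, 23.1]
width: 0.0152
```

```bash
python3 - <<'E'
from h import *
st(); ang(); snap('scene','s12'); snap('wrist','w12'); snap('top','t12')
for f,b in(('s12',(165,235,100,200)),('s11',(165,235,100,200)),('s10',(165,235,100,200))):
    a=cv2.imread(f'pics/{f}.png')[b[0]:b[1],b[2]:b[3]]; cv2.imwrite(f'pics/{f}d.png',cv2.resize(a,None,fx=5,fy=5,interpolation=cv2.INTER_CUBIC))
a=np.hstack([cv2.imread(f'pics/{f}.png')[90:250,160:330] for f in('w11','w12')]);cv2.imwrite('pics/w12c.png',cv2.resize(a,None,fx=2.3,fy=2.3))
E
```

```text
{'time': np.float64(18.9), 'joint_positions': array([-0.2598,  0.4173,  1.1511, -0.0027,  1.5673, -0.2229]), 'tool_pos': array([ 0.6754, -0.1219,  0.1209]), 'ee_rot': array([3.1365, 0.0039, 1.534 ]), 'wrist_force': array([-7.2507,  3.9509, 23.0976]), 'width': np.float64(0.0152)}
machine [ 0.1415 -0.0403  0.1209]
handle m [ 0.1415 -0.0403  0.1319] r 0.2373 ang -0.0
```

View pics/s12d.png

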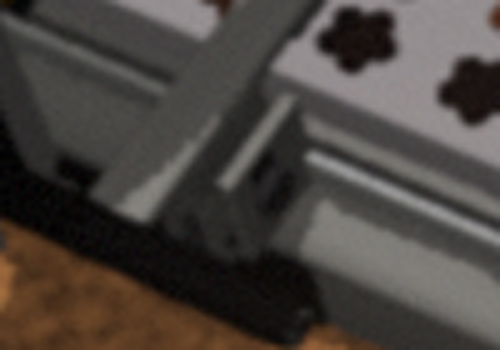

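View pics/s11d.png

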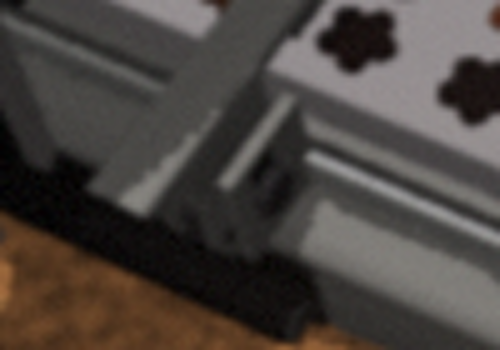

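View pics/w12c.png

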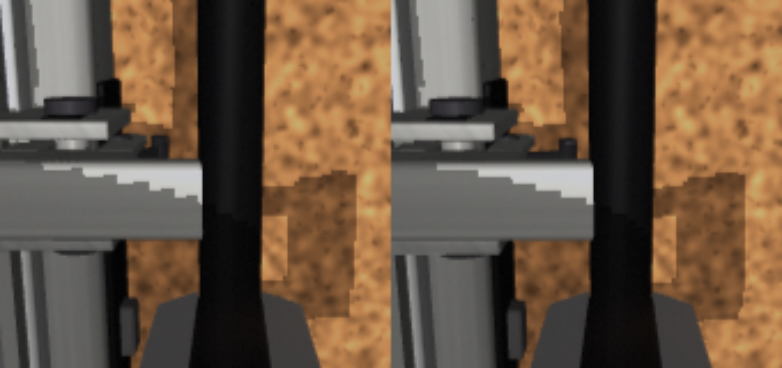

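Emit:
arm_command(plan=[0, 0, -0.3, 0, 0, 0, 1, 0, 0.02, -0.3, 0, 0, 0, 1, 0, 0, 0, 0, 0, 0, 1])

```text
time: 19.42
tool_pos: [0.6752, -0.1219, 0.1217]
ee_rot: [3.14, 0.003, 1.534]
wrist_force: [-1.5, 1.9, 10.5]
width: 0.0148
```

Emit:
arm_command(plan=[0, -0.02, -0.3, 0, 0, 0, 1, 0, 0, 0, 0, 0, 0, 1])

```text
time: 19.68
tool_pos: [0.675, -0.1218, 0.1232]
ee_rot: [3.141, 0.003, 1.534]
wrist_force: [-0.3, 1.3, 6.3]
width: 0.0151
```

Emit:
arm_command(plan=[0, -0.02, -0.2, 0, 0, 0, 1, 0, 0, 0, 0, 0, 0, 1])

```text
time: 19.92
tool_pos: [0.6748, -0.1218, 0.124]
ee_rot: [-3.141, 0.002, 1.534]
wrist_force: [1.3, 0.9, 3.0]
width: 0.0151
```

Emit:
arm_command(plan=[0, -0.06, -0.2, 0, 0, 0, 1, 0, 0, 0, 0, 0, 0, 1])

```text
time: 20.18
tool_pos: [0.6745, -0.1218, 0.1258]
ee_rot: [3.141, 0.002, 1.534]
wrist_force: [3.5, 0.4, 1.1]
width: 0.0152
```

Emit:
arm_command(plan=[0, -0.06, -0.2, 0, 0, 0, 1, 0, 0, 0, 0, 0, 0, 1])

```text
time: 20.42
tool_pos: [0.6741, -0.1217, 0.128]
ee_rot: [3.141, 0.002, 1.534]
wrist_force: [4.9, -1.5, -0.9]
width: 0.0149
```

Emit:
arm_command(plan=[0, -0.06, -0.2, 0, 0, 0, 1, 0, 0, 0, 0, 0, 0, 1])

```text
time: 20.68
tool_pos: [0.6738, -0.1217, 0.1292]
ee_rot: [3.14, 0.002, 1.534]
wrist_force: [6.1, -2.3, -3.7]
width: 0.0149
```

Emit:
arm_command(plan=[0, 0.06, -0.2, 0, 0, 0, 1, 0, 0, 0, 0, 0, 0, 1])

```text
time: 20.92
tool_pos: [0.6738, -0.1217, 0.1294]
ee_rot: [-3.14, 0.002, 1.534]
wrist_force: [6.3, -2.2, -8.2]
width: 0.0149
```

Emit:
arm_command(plan=[0, 0.02, -0.2, 0, 0, 0, 1, 0, 0, 0, 0, 0, 0, 1])

```text
time: 21.18
tool_pos: [0.6737, -0.1216, 0.1298]
ee_rot: [-3.139, 0.001, 1.534]
wrist_force: [8.5, -2.1, -12.3]
width: 0.0155
```

Emit:
arm_command(plan=[0, 0, 0.3, 0, 0, 0, 1, 0, 0, 0.3, 0, 0, 0, 1, 0, 0, 0.3, 0, 0, 0, 1, 0, 0, 0, 0, 0, 0, 1])

```text
time: 21.68
tool_pos: [0.6742, -0.1216, 0.1271]
ee_rot: [3.139, 0.003, 1.534]
wrist_force: [2.4, -1.5, 4.4]
width: 0.015
```

Emit:
arm_command(plan=[0, 0.03, 0.25, 0, 0, 0, 1, 0, 0, 0.2, 0, 0, 0, 1, 0, 0, 0, 0, 0, 0, 1])

```text
time: 22.05
tool_pos: [0.6748, -0.1217, 0.1242]
ee_rot: [3.138, 0.003, 1.534]
wrist_force: [0.5, -0.7, 8.6]
width: 0.0152
```

Emit:
arm_command(plan=[0, 0, 0, 0, 0, 0, 0.7, 0, 0, 0, 0, 0, 0, 0.65, 0, 0, 0, 0, 0, 0, 0.65, 0, 0, 0, 0, 0, 0, 0.65])

```text
time: 22.55
tool_pos: [0.6738, -0.1211, 0.1201]
ee_rot: [-3.14, 0.001, 1.534]
wrist_force: [0.2, 0.5, -0.5]
width: 0.0329
```

Emit:
arm_command(plan=[0, 0, -1, 0, 0, 0, 0.65, 0, 0, -2, 0, 0, 0, 0.65, 0, 0, -4, 0, 0, 0, 0.65, 0, 0, -4, 0, 0, 0, 0.65, 0, 0, -4, 0, 0, 0, 0.65, 0, 0, 0, 0, 0, 0, 0.65])

```text
time: 23.3
tool_pos: [0.6759, -0.1214, 0.2786]
ee_rot: [3.129, 0.004, 1.534]
wrist_force: [0.0, 0.9, 0.3]
width: 0.033
```

```bash
python3 - <<'E'
from h import *
st(); snap('scene','s13'); snap('wrist','w13'); snap('top','t13')
a=cv2.imread('pics/t13.png')[150:310,235:475]; cv2.imwrite('pics/t13c.png',cv2.resize(a,None,fx=3.3,fy=3.3,interpolation=cv2.INTER_CUBIC))
E
```

```text
{'time': np.float64(23.3), 'joint_positions': array([-2.5940e-01,  3.9550e-01,  8.6990e-01, -1.6000e-03,  1.8633e+00,
       -2.2330e-01]), 'tool_pos': array([ 0.6759, -0.1214,  0.2786]), 'ee_rot': array([3.1293, 0.0044, 1.5342]), 'wrist_force': array([0.0423, 0.8905, 0.3318]), 'width': np.float64(0.033)}
machine [ 0.142  -0.0397  0.2786]
```

View pics/t13c.png

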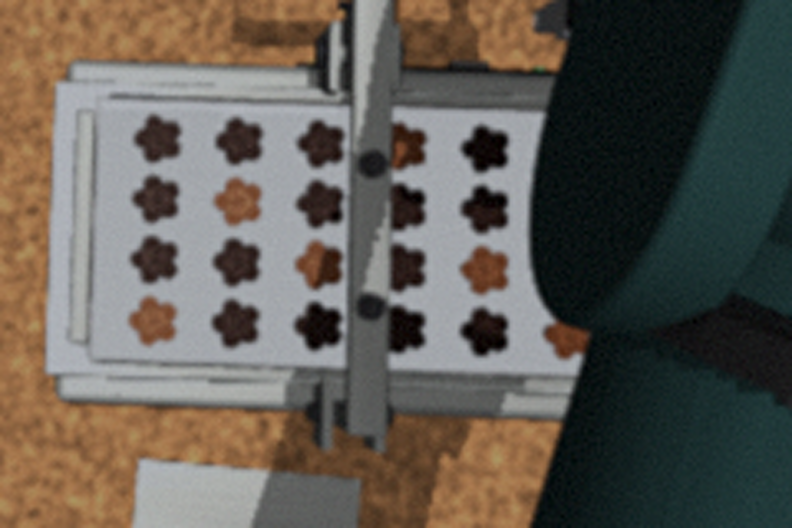

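View pics/w13.png

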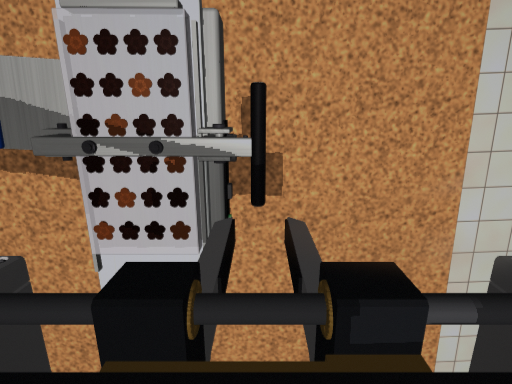

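View pics/s13.png

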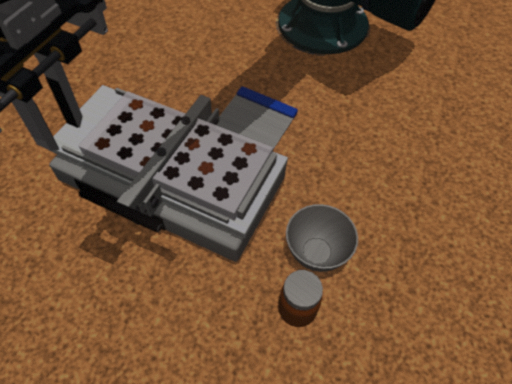

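```bash
python3 -c "
from h import *
print(close_job())"
```

```text
the job is handed in; nothing more can be done
None
```

The mould is against the end stop and the bar is latched over it, and I handed the job in at about 23.3 s of the 72 s allowed. No verdict was reported.

- **Mould:** I pushed it along the deck in steps of 1–3 mm, at about 6 N. At the stop the force rose to 11.6 N with no further movement. The last top picture shows it in the same place as when it reached the stop.
- **Bar and latch:** I swung the bar down by the handle and pressed until it hit a hard stop, reading 23 N at the wrist. I saw no clear force drop when the latch snapped, and the pictures of its tail were ambiguous. So I checked by pulling up: the handle rose about 8.5 mm and then held against 12 N, so it is latched. The task's 6 mm of play at the hook would be about 7.5 mm at the handle.
- **Release:** I pressed the bar back down about 5 mm, let go and moved clear. In the last pictures the gripper is clear, with wrist force under 1 N, and the bar is still down. The bowl, scraper and jar look unmoved.
- **Disagreement:** The scene camera was up to about 4 pixels off the fitted positions. I relied on the top and wrist cameras and on contact forces instead.

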